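Run-test a circulator pump on the stockroom bench

TASK

Before this pump goes out of the store, test-run it on speed three: first turn the speed knob on the pump's terminal box to its three-dot mark and let go of it. Then turn the spring-return test switch on the bench switch box clockwise past its first two clicks to the third, its three-dot mark, and hold it there with the fingers against the spring; the job finishes while you are still holding it. Leave the switch off until the speed is set, and do not disturb the valve, tape roll and wrench lying about.

Things in the scene. Friction and masses are not known exactly. Their poses are not given: they have to be found in the camera images.
- pump_rig: Circulator pump fixed in a pipe loop on a steel plate (x -75 to 185, y +-135 mm). Origin: on the bench under the speed knob's axis; x from terminal box to motor, z up. Grey terminal box 66 x 86 mm (x, y) about the origin, flat top 139 mm above the bench. Motor: upright cylinder 84 mm across at x +73, 135 mm high. Gauge at x +155 to +175, y +-27, 145 mm high. Only the knob is higher.
- speed_handle: The pump's black speed knob, vertical axis: round skirt 37 mm across, 6 mm high, and on it a bar grip 34 mm long, 12 mm thick, 20 mm high. Origin: on the axis under the skirt, 140 mm above the bench, so the bar spans 146 to 166 mm above it. Its x axis runs along the bar to the end with the white pointer line, z up. Marks round it: rows of one, two, three dots, then a ring.
- speed (a joint): Speed knob angle, rad, growing clockwise from above. Clicks: 0 one dot, 0.628 two dots, 1.257 three dots, 1.885 ring (automatic); stops at both ends. Starts on one or two dots, seldom between. Snaps into the nearest when let go; a click takes up to 0.12 N m. The pointer stands 0.942 rad left (counterclockwise) of pump_rig's x axis at 0, and 0.314 rad right of it at three dots.
- switch_box: Grey and aluminium switch box fixed to the bench, 80 mm high, x -63 to +123, y +-63 mm. Origin: on the bench under the switch's axis; x from the switch to a row of three unlit lamps (at x +85 mm, 9 mm high), z up. Square legend plate, 72 mm wide and 2 mm thick, round the switch, with its marks: a ring, then rows of one, two and three small dots running outward.
- switch_handle: Black wing handle of the test switch, vertical axis: round skirt 47 mm across, 7 mm high, and on it a bar grip 46 mm long, 13 mm thick, 24 mm high. Origin: on the axis under the skirt, 83 mm above the bench, so the bar spans 90 to 114 mm above it. Its x axis runs along the bar to the end with the white pointer line, z up.
- switch (a joint): Test switch angle, rad, growing clockwise from above. 0 off (ring), clicks at 0.42 (one dot), 0.84 (two), 1.26 (three, run), stop at 1.31. Let go, it springs back to 0 from anywhere: 0.13 N m at 0, 0.2 N m at the third; up to 0.3 N m over a click. The pointer stands 0.63 rad left (counterclockwise) of switch_box's x axis at 0 and 0.63 rad right of it at the third.
- ball_valve: A loose brass ball valve, 62 mm long and 40 mm wide, with a red lever on top (to 56 mm high) that reaches to x +73 mm, lying on the bench between pump and switch box. Origin: underside, in the middle of the valve.
- tape_roll: A loose white roll of thread tape, 58 mm across and 19 mm high, lying flat on the bench between pump and switch box. Origin: centre of the underside.
- wrench: A loose steel wrench 200 mm long lying on the bench to the robot's right. Origin: underside, in the middle.
Mind the look-alikes: they are no part of the job. Of the things like the switch_box, leave any that is brown; of the rest the larger one is meant. What is shaped like the ball_valve but white is not meant.

How it is judged:
On the way, in this order (a step that is already met when the one before it is completed fails the run):
1. the speed knob stands on three dots and is let go, the switch still off (value of joint speed between 1.107 and 1.407 rad and contact force between the fingers and speed_handle below 0.1 N and value of joint switch below 0.1 rad), for 0.3 s.
2. the fingers hold the switch at its third position (value of joint switch above 1.14 rad and contact force between the fingers and switch_handle above 1 N), for 0.5 s.
At the end, for the whole second after the job is handed in: The fingers are holding the test switch still at its third position (joint above 1.14 rad, contact force above 1 N, no loose thing touching its handle), and the pump's speed knob stands on three dots (within 0.15 rad of 1.257), not touched by the robot (all of step 2 and velocity of joint switch between -0.3 and 0.3 rad/s and value of joint speed between 1.107 and 1.407 rad and contact force between each of the fingers, the arm and speed_handle below 0.1 N and contact force between each of ball_valve, tape_roll, wrench and switch_handle below 0.1 N); the arm keeps its last pose, push and grip.
It fails at once if the test switch is turned while the speed knob is not on three dots (value of joint switch above 0.25 rad and (value of joint speed below 1 rad or value of joint speed above 1.51 rad)).
It fails at once if the ball valve is moved or tipped (distance of ball_valve from where it was at the start of the episode above 0.02 m or angle between ball_valve's own z axis and vertical above 0.4 rad).
It fails at once if the tape roll is moved (distance of tape_roll from where it was at the start of the episode above 0.02 m).
It fails at once if the wrench is moved (distance of wrench from where it was at the start of the episode above 0.02 m).
It also fails if it takes over 48 s, if anything falls off the work surface, if the arm or the gripper's body presses on something with over 40 N, if the wrist force passes 120 N, or if a joint passes its speed limit or range.

ROBOT

A 7-joint arm with a two-finger parallel gripper is mounted at the origin on the work surface. World frame = base frame: x ahead of the robot, y to its left, z up, the work surface at z = 0. Lengths are in m, angles in rad, forces in N, time in s.
With the tool pointing down it reaches from about 0.4 to 0.85 m from the base axis. Payload 4.5 kg.
Tool frame: the origin (TCP) lies on the centre line of the jaws, within the pads' length; the fingertips stand 8 mm ahead of it and the grasp point (between the pads) lies 11 mm behind it; z points along the fingers, x is the direction in which the jaws open and shut, and the axes are right-handed (so a half turn about z gives the same grasp; the last joint's range is limited). The gripper opens to 88 mm and grips with 3 to 60 N. Pads are 18 mm wide; open, the fingers measure 123 mm over their backs; the gripper's body (75 mm by 187 mm) begins 45 mm behind the grasp point.
Start: joints at [1.333, 0.689, -0.195, 1.565, 0.157, 0.902, -0.215], TCP at [0.168, -0.602, 0.22] pointing down, gripper open.
Joint ranges: [-3.01, 3.01], [-0.46, 2.08], [-1.47, 1.51], [0.13, 2.56], [-1, 4.14], [0.04, 2.09], [-2.66, 2.66]. Speed limits (rad/s): [2.57, 2.57, 3.14, 3.14, 3.14, 3.14, 3.14].

INTERFACE

Orientations are given as a unit quaternion [x, y, z, w].
In Python, from plant import r gives the robot as it stands.
- The arm moves only by the shell command python3 -m pendant 'ROWS' [FORCE]. ROWS is JSON, a list of rows, each a list of 3 entries, a list of its own where there are three numbers: the turn, a rotation vector about the tool's x, y, z in rad, then the shift along the tool's x, y, z in m, then the opening, from 0 (shut) to 1 (fully open). In form: [[[wx, wy, wz], [tx, ty, tz], claw], ...]. A call has 1 to 10 rows; each row is the pose to reach, as a shift and turn from the pose commanded when the call began, along the tool's axes at that moment; what a row does not reach only later rows make up. A row lasts 1/10 s, in which the tool goes at most 50 mm and 8.59 degrees, less where a joint would pass 70% of its speed; a pose out of reach is approached as far as the arm can. A call with a gripper value outside its range is refused whole. The fingers move at their own pace and stop on an object; FORCE is the grip in N (left out, the last holds). Time passes only in rows, so rows that repeat a pose let the fingers close. It gives the time, the measured TCP pose, the force and the opening at its end, in the units of the state.
- r.get_state(): the state, without advancing time (a new reading comes with each control period).
- r.snapshot(name): name is "scene" or "side" or "wrist"; returns a dict with "image" (480x640x3 uint8, red, green, blue), "mtx" (3x3 intrinsics, pixels), "dist" ([k1, k2, p1, p2, k3] as OpenCV has them; the pictures are not rectified), "R" (3x3) and "t" (3): a world point X has camera coordinates R X + t; the wrist camera has in their place "T_tool_cam" (4x4, takes a point from camera to tool coordinates, whose origin is the TCP and whose axes are the tool frame's). Camera axes: x right, y down, z forward; pixel columns grow to the right and rows downward; lengths in m; the calibration is good to about 2 mm. A picture is of the moment at which its call begins: read the wrist's pose just before it. There is no depth.
- r.finish_job(): hands the job in, once; it reports no verdict.
The state is a dict: "clock": time; "q": joint angles; "qd": joint speeds; "joint_torque": joint torques, N m; "tool_pos": TCP position; "eef_rot": TCP orientation; "contact_force": force on the tool from outside, world axes, zero at the start; "moment": the same for the moment, N m; "opening": opening from 0.0 (shut) to 1.0 (fully open).
Only numpy, scipy, OpenCV 4.12 (cv2) and the standard library are available. Lean on these libraries where they do the work, as an engineer would, in place of code of your own. Each camera call takes 0.05 s, during which the arm holds its last target. There are 200 camera calls.

## Working session

There is one attempt and no reset: what is moved stays moved. The work goes in short steps, Python scripts to look and compute and a shell command to move; the robot and the scene stay as the last step left them, time stands still between calls to the robot, and variables do not carry over. Pictures are saved under pics/ and viewed, about 8 in all and at most 12, crops included, and the job is handed in when it is done.

```bash
mkdir -p pics; ls
python3 - <<'E'
from plant import r
import cv2,pickle
d={}
for n in("scene","side"):
    s=r.snapshot(n); d[n]=s; cv2.imwrite(f"pics/{n}0.png",s["image"][:,:,::-1])
    print(n,s["mtx"].tolist() if hasattr(s["mtx"],'tolist') else s["mtx"],s["dist"],s["R"],s["t"])
pickle.dump(d,open("d0.pkl","wb"))
print(r.get_state())
E
```

```text
pics
scene [[482.5596500455459, 0.0, 314.98611688768443], [0.0, 482.5596500455459, 235.94369012244644], [0.0, 0.0, 1.0]] [-0.09239224  0.          0.          0.          0.        ] [[ 0.0180788   0.9997161  -0.01551999]
 [ 0.82377127 -0.02369046 -0.5664271 ]
 [-0.56663396 -0.0025446  -0.8239657 ]] [ 0.11992191 -0.39693116  1.46690322]
side [[614.391199356474, 0.0, 323.9405042964722], [0.0, 614.391199356474, 242.65244563529384], [0.0, 0.0, 1.0]] [-0.0706133  0.         0.         0.         0.       ] [[-0.99862784 -0.05123195  0.01085009]
 [-0.03464245  0.4908968  -0.87052871]
 [ 0.03927261 -0.86971008 -0.49199801]] [0.51792267 0.18391599 1.34247605]
{'clock': 0.1, 'q': array([ 1.33280436,  0.68989307, -0.19451032,  1.56621538,  0.15729564,
        0.90248312, -0.21509997]), 'qd': array([-0.00058287, -0.0025258 ,  0.00132226, -0.00258801,  0.00084233,
        0.00082368,  0.00250568]), 'joint_torque': array([-1.98702117e-03, -5.28499246e+01, -1.27093982e+00, -1.53837419e+01,
       -5.25136746e-02,  1.99934999e-03,  5.26840745e-05]), 'tool_pos': array([ 0.16758368, -0.60151084,  0.21930096]), 'eef_rot': array([ 7.96403788e-01, -6.04764714e-01, -6.74853760e-04, -4.38555336e-04]), 'contact_force': array([ 0.03453285, -0.2646323 ,  0.00446345]), 'moment': array([ 0.04285462, -0.00177184, -0.04754507]), 'opening': 0.9964136934957839}
```

View pics/scene0.png

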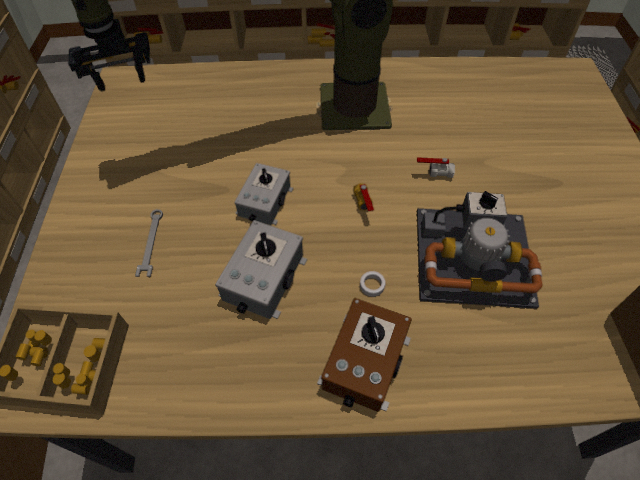

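View pics/side0.png

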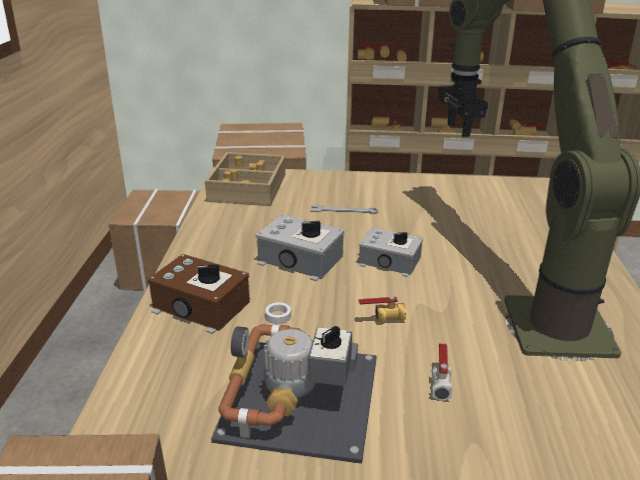

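The scene picture shows three switch boxes: brown at (367,350), a large grey one at (262,268) and a small grey one at (264,193). The target is the large grey one, because it is not brown and is the larger of the other two. The pump's terminal box is at (487,205). The yellow valve is at (363,197), the white look-alike valve at (437,168), the tape at (372,283) and the wrench at (150,243). I'll confirm with enlarged crops.

Run:
```python
import cv2,pickle,numpy as np
d=pickle.load(open("d0.pkl","rb"))
def c(n,x,y,w=50,h=37): 
    return cv2.resize(d[n]["image"][y:y+h,x:x+w,::-1],(400,296),interpolation=cv2.INTER_CUBIC)
a=np.vstack([np.hstack([c("scene",240,225),c("scene",462,180)]),np.hstack([c("side",285,210),c("side",305,320)])])
cv2.imwrite("pics/crops.png",a)
```

```text
(no output)
```

View pics/crops.png

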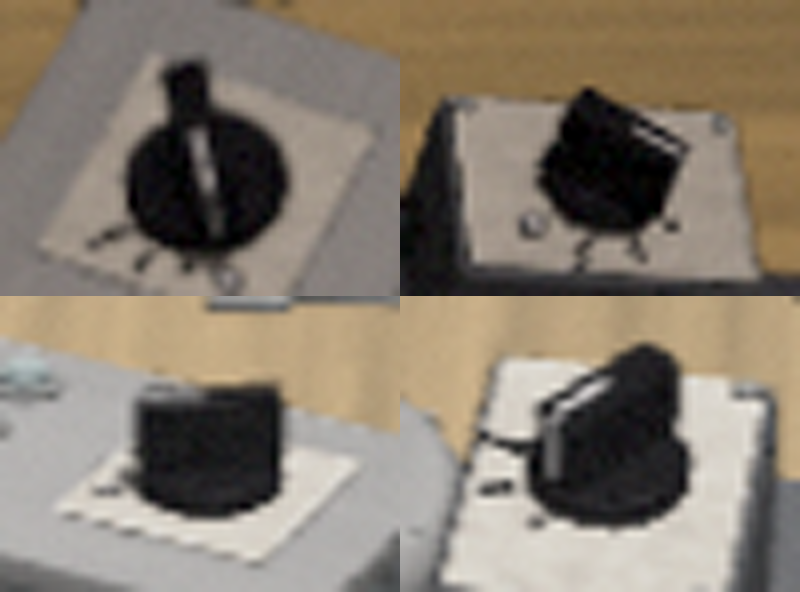

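```bash
cat > h.py <<'E'
import cv2,pickle,numpy as np
def back(s,px,z):
    p=cv2.undistortPoints(np.array(px,float).reshape(-1,1,2),s["mtx"],s["dist"]).reshape(-1,2)
    R=np.array(s["R"]);t=np.array(s["t"]);C=-R.T@t
    out=[]
    for u in p:
        v=R.T@np.array([u[0],u[1],1]); out.append(C+v*(z-C[2])/v[2])
    return np.array(out)
E
python3 - <<'E'
from h import *
np.set_printoptions(precision=4,suppress=True)
d=pickle.load(open("d0.pkl","rb"));S=d["scene"];D=d["side"]
c=lambda x,y,ox,oy,X,Y:(ox+(x-X)/8,oy+(y-Y)/8)
print("sw skirt",back(S,[c(209,180,240,225,0,0)],.09),back(D,[c(210,470,285,210,0,296)],.09))
print("plate",back(S,[c(x,y,240,225,0,0) for x,y in((150,55),(375,130),(40,245))],.085))
print("plateside",back(D,[c(x,y,285,210,0,296) for x,y in((58,512),(255,562),(362,460))],.083))
print("lamps",back(S,[(236,274),(249,280),(262,286)],.087))
print("pump top scene",back(S,[c(x,y,462,180,400,0) for x,y in((450,98),(730,110),(760,278),(462,272))],.139))
print("pump side",back(D,[c(x,y,305,320,400,296) for x,y in((498,358),(775,388),(440,580))],.139))
print("pump skirt",back(S,[c(603,170,462,180,400,0)],.146),back(D,[c(609,462,305,320,400,296)],.146))
print("plate sc",back(S,[(418,210),(419,301),(537,303),(525,208)],.01))
print("bar top pump scene",back(S,[c(590,90,462,180,400,0),c(688,150,462,180,400,0)],.166),"side",back(D,[c(545,405,305,320,400,296),c(660,345,305,320,400,296)],.166))
E
```

```text
sw skirt [[ 0.5681 -0.2375  0.09  ]] [[ 0.5629 -0.2303  0.09  ]]
plate [[ 0.5216 -0.2567  0.085 ]
 [ 0.5493 -0.1919  0.085 ]
 [ 0.585  -0.2842  0.085 ]]
plateside [[ 0.6085 -0.2128  0.083 ]
 [ 0.5462 -0.186   0.083 ]
 [ 0.5167 -0.2531  0.083 ]]
lamps [[ 0.6327 -0.3004  0.087 ]
 [ 0.6482 -0.2714  0.087 ]
 [ 0.6634 -0.2429  0.087 ]]
pump top scene [[0.4629 0.2236 0.139 ]
 [0.4691 0.304  0.139 ]
 [0.529  0.2978 0.139 ]
 [0.5248 0.2144 0.139 ]]
pump side [[0.5209 0.2202 0.139 ]
 [0.4586 0.2272 0.139 ]
 [0.5285 0.2977 0.139 ]]
pump skirt [[0.4955 0.2588 0.146 ]] [[0.4942 0.2645 0.146 ]]
plate sc [[0.4123 0.1354 0.01  ]
 [0.6693 0.1022 0.01  ]
 [0.684  0.3715 0.01  ]
 [0.413  0.4154 0.01  ]]
bar top pump scene [[0.483  0.2524 0.166 ]
 [0.5049 0.275  0.166 ]] side [[0.5079 0.2712 0.166 ]
 [0.4841 0.2486 0.166 ]]
```

```bash
cat >> h.py <<'E'
from scipy.spatial.transform import Rotation as Ro
def go(x,y,z,yawdeg):
    """turn & shift in tool axes from the present measured pose to tool-down pose with tool x at yaw"""
    from plant import r
    s=r.get_state();R=Ro.from_quat(s["eef_rot"])
    a=np.radians(yawdeg);T=Ro.from_matrix(np.array([[np.cos(a),np.sin(a),0],[np.sin(a),-np.cos(a),0],[0,0,-1]]))
    xx=R.as_matrix()[:,0]
    print("t",s["clock"],"pos",s["tool_pos"].round(4),"yaw",np.degrees(np.arctan2(xx[1],xx[0])).round(2),"F",s["contact_force"].round(2),"M",s["moment"].round(3),"op",round(s["opening"],3),"q",s["q"].round(2))
    print("turn",(R.inv()*T).as_rotvec().round(4),"shift",R.inv().apply(np.array([x,y,z])-s["tool_pos"]).round(4))
E
python3 -m pendant '[[[0,0,-1.45],[-0.196,-0.42,-0.05],1],[[0,0,-1.45],[-0.196,-0.42,-0.05],1],[[0,0,-1.45],[-0.196,-0.42,-0.05],1],[[0,0,-1.45],[-0.196,-0.42,-0.05],1],[[0,0,-1.45],[-0.196,-0.42,-0.05],1],[[0,0,-1.45],[-0.196,-0.42,-0.05],1],[[0,0,-1.45],[-0.196,-0.42,-0.05],1],[[0,0,-1.45],[-0.196,-0.42,-0.05],1],[[0,0,-1.45],[-0.196,-0.42,-0.05],1],[[0,0,-1.45],[-0.196,-0.42,-0.05],1]]' 60
python3 -c "
from h import *
go(.52,0,.27,90)"
```

```text
clock: 1.1
tool_pos: [0.5244, -0.2944, 0.2708]
eef_rot: [0.997, 0.082, 0.002, -0.002]
contact_force: [-0.2, 0.1, 0.1]
opening: 1.001
t 1.1 pos [ 0.5244 -0.2944  0.2708] yaw 9.41 F [-0.22  0.14  0.13] M [-0.012 -0.123 -0.015] op 1.001 q [ 0.77  0.65 -0.6   1.57  0.4   1.05  0.23]
turn [ 9.0000e-04 -5.8000e-03 -1.4066e+00] shift [ 0.0438 -0.2911  0.0018]
```

```bash
cat >> h.py <<'E'
def wsnap(name):
    from plant import r
    s=r.get_state();w=r.snapshot("wrist")
    cv2.imwrite(f"pics/{name}.png",w["image"][:,:,::-1])
    T=np.array(w["T_tool_cam"]);Rt=Ro.from_quat(s["eef_rot"]).as_matrix()
    Rc=Rt@T[:3,:3];C=Rt@T[:3,3]+s["tool_pos"]
    d=dict(mtx=np.array(w["mtx"]),dist=np.array(w["dist"]),R=Rc.T,t=-Rc.T@C,image=w["image"]);pickle.dump(d,open(name+".pkl","wb"));return d
E
python3 -c "
from h import *
wsnap('w1')"
python3 -m pendant '[[[0,0,-1.4],[0.044,-0.29,0],1],[[0,0,-1.4],[0.044,-0.29,0],1],[[0,0,-1.4],[0.044,-0.29,0],1],[[0,0,-1.4],[0.044,-0.29,0],1],[[0,0,-1.4],[0.044,-0.29,0],1],[[0,0,-1.4],[0.044,-0.29,0],1],[[0,0,-1.4],[0.044,-0.29,0],1],[[0,0,-1.4],[0.044,-0.29,0],1],[[0,0,-1.4],[0.044,-0.29,0],1],[[0,0,-1.4],[0.044,-0.29,0],1]]' 60
python3 -c "
from h import *
go(.4965,.2605,.27,137.5)"
```

```text
clock: 2.15
tool_pos: [0.519, -0.0089, 0.2692]
eef_rot: [0.714, 0.7, -0.001, -0.0]
contact_force: [0.1, 0.5, -0.2]
opening: 1.0
t 2.15 pos [ 0.519  -0.0089  0.2692] yaw 88.91 F [ 0.12  0.52 -0.22] M [ 0.045 -0.162 -0.013] op 1.0 q [ 0.51  0.64 -0.99  1.79  0.61  1.05  0.84]
turn [-2.200e-03  4.000e-04 -8.481e-01] shift [ 0.2689 -0.0276 -0.0011]
```

View pics/w1.png

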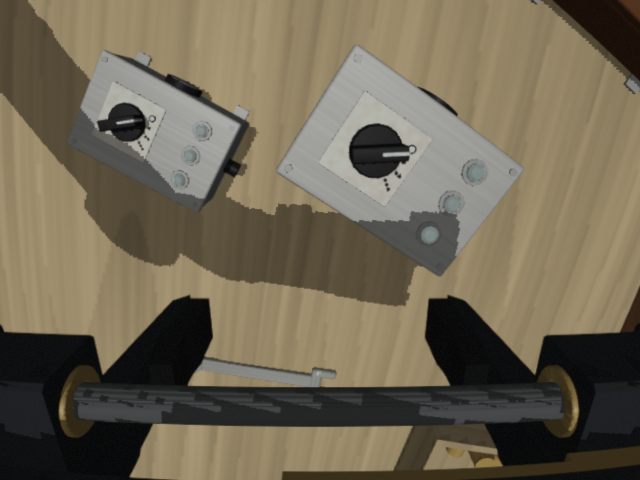

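Wrist view: the target's switch skirt is centred at about (378,151), with the pointer end at (412,153) and the legend plate corners at (366,92), (432,140), (388,205) and (318,160). The pointer is on the ring, so the switch is off. The wrench is at (265,372).

```bash
python3 -m pendant '[[[0,0,-0.6],[0.2,-0.03,0],1],[[0,0,-0.6],[0.2,-0.03,0],1],[[0,0,-0.6],[0.2,-0.03,0],1],[[0,0,-0.6],[0.2,-0.03,0],1],[[0,0,-0.6],[0.2,-0.03,0],1],[[0,0,-0.6],[0.2,-0.03,0],1]]' 60
python3 -c "
from h import *
np.set_printoptions(precision=4,suppress=True)
w=pickle.load(open('w1.pkl','rb'))
print(back(w,[(378,151)],.09),back(w,[(366,92),(432,140),(388,205),(318,160)],.082),back(w,[(412,153)],.114),back(w,[(475,172),(428,235)],.088))
wsnap('w2')
go(.4965,.2605,.27,137.5)"
```

```text
clock: 2.75
tool_pos: [0.4932, 0.1932, 0.2694]
eef_rot: [0.476, 0.88, -0.001, -0.0]
contact_force: [1.1, 0.1, 0.0]
opening: 1.0
[[ 0.5679 -0.2396  0.09  ]] [[ 0.5496 -0.1942  0.082 ]
 [ 0.6133 -0.223   0.082 ]
 [ 0.5878 -0.2854  0.082 ]
 [ 0.5195 -0.2563  0.082 ]] [[ 0.5908 -0.2348  0.114 ]] [[ 0.6556 -0.2427  0.088 ]
 [ 0.6284 -0.3054  0.088 ]]
t 2.8 pos [0.4938 0.1915 0.2692] yaw 123.06 F [ 0.18 -0.64  0.4 ] M [ 0.105 -0.114  0.034] op 1.0 q [ 0.17  0.7  -1.11  1.76  0.69  1.13  0.98]
turn [-0.0023  0.0015 -0.252 ] shift [ 0.0563  0.0399 -0.001 ]
```

View pics/w2.png

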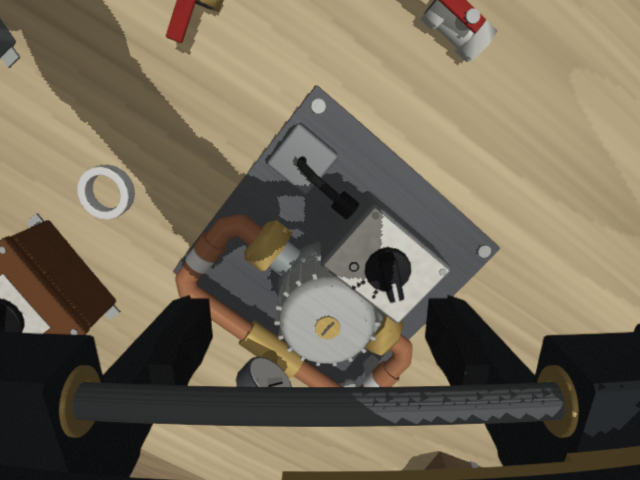

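Knob skirt is at (387,269). Its bar runs from about (383,262) to (398,298), and the pointer is near the one-dot side. The terminal box top corners are at (375,207), (450,270) and (325,262).

Run:
```python
from h import *
np.set_printoptions(precision=4,suppress=True)
w=pickle.load(open('w2.pkl','rb'))
print(back(w,[(387,269)],.146),back(w,[(375,207),(450,270),(325,262)],.139),back(w,[(319,105),(485,252)],.012))
cv2.imwrite('pics/w2c.png',cv2.resize(w['image'][200:330,310:470,::-1],(800,650),interpolation=cv2.INTER_CUBIC)[:600])
```

```text
[[0.4956 0.2566 0.146 ]] [[0.462  0.2222 0.139 ]
 [0.4706 0.3019 0.139 ]
 [0.519  0.2152 0.139 ]] [[0.4228 0.1466 0.012 ]
 [0.451  0.3878 0.012 ]]
```

View pics/w2c.png

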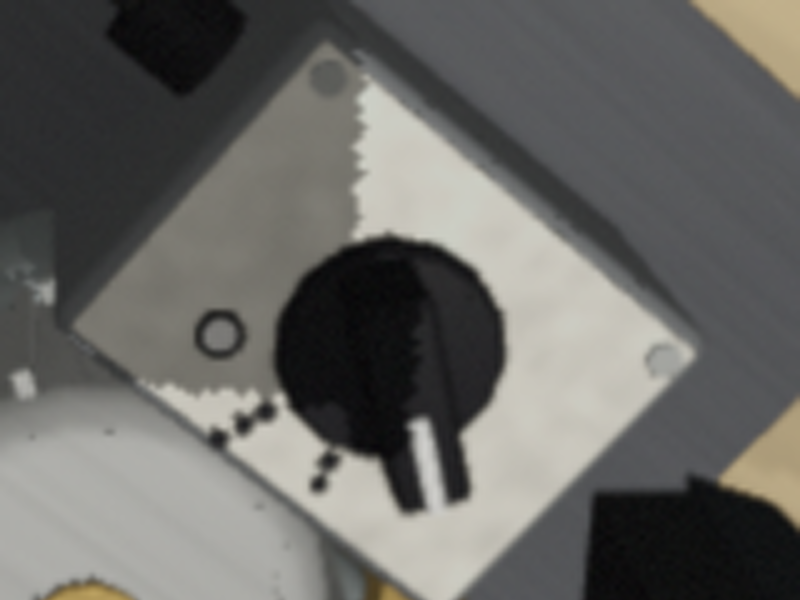

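Run:
```python
from h import *
np.set_printoptions(precision=4,suppress=True)
w=pickle.load(open('w2.pkl','rb'))
f=lambda l:[(310+x/5,200+y/5) for x,y in l]
print(back(w,f([(390,347)]),.146),back(w,f([(422,418),(436,507)]),.166),back(w,f([(383,262),(436,500)]),.166),back(w,f([(220,333),(242,425),(325,470)]),.139))
go(.4955,.259,.21,137.5)
```

```text
[[0.4955 0.2574 0.146 ]] [[0.497  0.2603 0.166 ]
 [0.5074 0.2706 0.166 ]] [[0.4808 0.2414 0.166 ]
 [0.5065 0.27   0.166 ]] [[0.5099 0.2363 0.139 ]
 [0.5209 0.2482 0.139 ]
 [0.5201 0.2639 0.139 ]]
t 2.8 pos [0.4938 0.1915 0.2692] yaw 123.06 F [ 0.18 -0.64  0.4 ] M [ 0.105 -0.114  0.034] op 1.0 q [ 0.17  0.7  -1.11  1.76  0.69  1.13  0.98]
turn [-0.0023  0.0015 -0.252 ] shift [0.0557 0.0384 0.059 ]
```

```bash
python3 -m pendant '[[[0,0,-0.12],[0.05,0.035,0.02],1],[[0,0,-0.24],[0.056,0.038,0.05],1],[[0,0,-0.24],[0.056,0.038,0.09],1],[[0,0,-0.24],[0.056,0.038,0.09],1],[[0,0,-0.24],[0.056,0.038,0.09],1]]' 60
python3 -c "
from h import *
go(.4955,.2585,.157,136.5)"
```

```text
clock: 3.3
tool_pos: [0.4954, 0.2586, 0.1799]
eef_rot: [0.368, 0.93, -0.001, 0.0]
contact_force: [-0.2, 0.3, -0.1]
opening: 1.0
t 3.3 pos [0.4954 0.2586 0.1799] yaw 136.77 F [-0.23  0.26 -0.1 ] M [ 0.105 -0.137 -0.03 ] op 1.0 q [ 0.    0.86 -1.06  1.78  0.87  1.05  1.  ]
turn [-0.0023  0.0009  0.0047] shift [-0.0001  0.0001  0.0229]
```

```bash
python3 -m pendant '[[[0,0,0],[0,0,0.0225],1],[[0,0,0],[0,0,0.0225],0.5],[[0,0,0],[0,0,0.0225],0.2],[[0,0,0],[0,0,0.0225],0.05],[[0,0,0],[0,0,0.0225],0.05],[[0,0,0],[0,0,0.0225],0.05],[[0,0,0],[0,0,0.0225],0.05],[[0,0,0],[0,0,0.0225],0.05]]' 30
python3 -c "
from h import *
go(.4955,.2585,.157,65.5)"
```

```text
clock: 4.1
tool_pos: [0.4947, 0.2611, 0.1576]
eef_rot: [0.367, 0.93, 0.0, 0.0]
contact_force: [-0.6, -0.7, 0.1]
opening: 0.39
t 4.1 pos [0.4947 0.2611 0.1576] yaw 137.0 F [-0.57 -0.68  0.1 ] M [ 0.07  -0.062 -0.006] op 0.39 q [-0.01  0.89 -1.04  1.81  0.91  1.01  0.97]
turn [2.0000e-04 1.0000e-04 1.2479e+00] shift [-0.0023 -0.0014  0.0006]
```

```bash
python3 -m pendant '[[[0,0,0],[0,0,0],0.05],[[0,0,0],[0,0,0],0.05],[[0,0,0],[0,0,0],0.05],[[0,0,0],[0,0,0],0.05],[[0,0,0],[0,0,0],0.05],[[0,0,0],[0,0,0],0.05]]' 30
python3 -c "
from h import *
go(.4955,.2585,.157,65.5)"
```

```text
clock: 4.7
tool_pos: [0.4947, 0.261, 0.1575]
eef_rot: [0.367, 0.93, -0.0, 0.0]
contact_force: [-0.1, -0.5, 0.3]
opening: 0.049
t 4.7 pos [0.4947 0.261  0.1575] yaw 136.99 F [-0.14 -0.5   0.31] M [ 0.133 -0.094 -0.023] op 0.049 q [-0.01  0.89 -1.04  1.81  0.91  1.01  0.97]
turn [-0.0000e+00  1.0000e-04  1.2478e+00] shift [-0.0023 -0.0013  0.0005]
```

Opening 0.049 means nothing is between the fingers, so I need to look.

Run:
```python
from h import *
from plant import r
w=wsnap('w3'); s=r.snapshot("side"); c=r.snapshot("scene")
g=lambda i,x,y:cv2.resize(i[y:y+75,x:x+100,::-1],(400,300),interpolation=cv2.INTER_CUBIC)
a=np.hstack([g(s["image"],280,290),g(c["image"],440,160)])
b=np.hstack([cv2.resize(w['image'][:,:,::-1],(400,300)),g(w["image"],270,250)])
cv2.imwrite('pics/v3.png',np.vstack([a,b]))
```

```text
(no output)
```

View pics/v3.png

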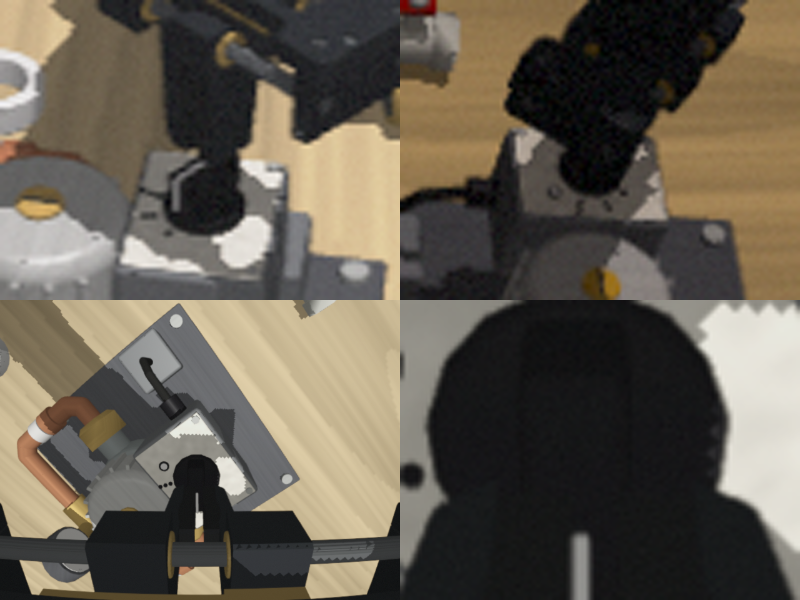

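The pictures show the bar lined up between the fingers, with the pointer line in the gap. I'll command full close to see whether it is held.

```bash
python3 -m pendant '[[[0,0,0],[0,0,0],0],[[0,0,0],[0,0,0],0],[[0,0,0],[0,0,0],0]]' 30
python3 - <<'E'
from h import *
go(.4955,.2585,.157,65.5)
w=wsnap('w4')
cv2.imwrite('pics/w4c.png',cv2.resize(w['image'][220:460,210:430,::-1],(550,600),interpolation=cv2.INTER_CUBIC).clip(0,85)*3)
E
```

```text
clock: 5.15
tool_pos: [0.4947, 0.261, 0.1575]
eef_rot: [0.367, 0.93, -0.0, 0.0]
contact_force: [-0.5, -0.8, -0.6]
opening: 0.008
t 5.15 pos [0.4947 0.261  0.1575] yaw 136.99 F [-0.54 -0.75 -0.63] M [ 0.099 -0.105  0.074] op 0.008 q [-0.01  0.89 -1.04  1.81  0.91  1.01  0.97]
turn [1.0000e-04 1.0000e-04 1.2478e+00] shift [-0.0023 -0.0013  0.0005]
```

View pics/w4c.png

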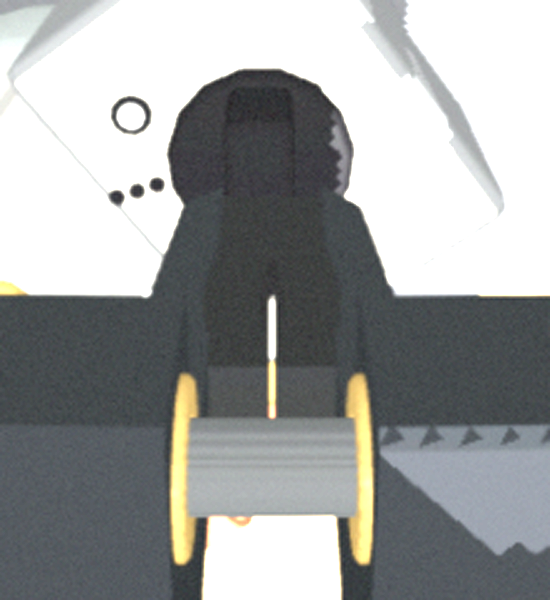

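Run:
```python
from h import *
from plant import r
s=r.get_state();Rt=Ro.from_quat(s["eef_rot"]).as_matrix();p=s["tool_pos"]
w=pickle.load(open('w4.pkl','rb'))
pr=lambda X:cv2.projectPoints(np.array(X,float),cv2.Rodrigues(w["R"])[0],w["t"],w["mtx"],w["dist"])[0].reshape(-1,2)
crop=lambda q:((q-[210,220])*2.5).round(0).tolist()
print("tip",crop(pr([p+Rt@[0,y,z] for y in(-.009,0,.009) for z in(.008,0,-.02)])))
c=np.array([.4955,.2585]);u=np.array([np.cos(.82),np.sin(.82)])
print("bar",crop(pr([[*(c+u*k),z] for k in(-.017,.017) for z in(.146,.166)])))
print("skirt",crop(pr([[*c,.146]])))
print(back(w,[(210+262/2.5,220+150/2.5)],.146), [round(x,3) for x in w["R"].T@[0,0,1]], -w["R"].T@w["t"])
q=[(210+x/2.5,220+y/2.5) for x,y in((228,90),(298,90))]
print("bar back end",back(w,q,.166),back(w,q,.175))
print(np.load and r.snapshot("wrist")["T_tool_cam"])
```

```text
tip [[275.0, 130.0], [276.0, 148.0], [276.0, 199.0], [275.0, 175.0], [276.0, 194.0], [276.0, 249.0], [275.0, 218.0], [276.0, 239.0], [276.0, 298.0]]
bar [[263.0, 76.0], [262.0, 117.0], [263.0, 240.0], [263.0, 296.0]]
skirt [[263.0, 161.0]]
[[0.49413369 0.25673361 0.146     ]] [np.float64(0.214), np.float64(0.228), np.float64(-0.95)] [0.43995055 0.20139492 0.32153287]
bar back end [[0.48470578 0.23883506 0.166     ]
 [0.47632925 0.24665447 0.166     ]] [[0.482116   0.23666856 0.175     ]
 [0.47422418 0.2440355  0.175     ]]
[[ 9.99999439e-01 -5.17367873e-04 -9.24727333e-04 -6.57790606e-04]
 [ 7.80523710e-04  9.49878531e-01  3.12618246e-01 -8.09587064e-02]
 [ 7.16640004e-04 -3.12618792e-01  9.49878401e-01 -1.64032207e-01]
 [ 0.00000000e+00  0.00000000e+00  0.00000000e+00  1.00000000e+00]]
```

Run:
```python
from h import *
from plant import r
s=r.get_state();Rt=Ro.from_quat(s["eef_rot"]).as_matrix();p=s["tool_pos"]
pts=np.array([p+Rt@[x,y,z] for x in(-.02,0,.02) for y in(-.009,.009) for z in(.008,-.012)])
ims=[]
for n,x0,y0 in(("side",295,285),("scene",455,165)):
    d=r.snapshot(n)
    q=cv2.projectPoints(pts,cv2.Rodrigues(np.array(d["R"]))[0],np.array(d["t"]),np.array(d["mtx"]),np.array(d["dist"]))[0].reshape(-1,2)
    im=cv2.resize(d["image"][y0:y0+75,x0:x0+50,::-1],(400,600),interpolation=cv2.INTER_CUBIC).clip(0,85)*3
    for k,(u,v) in enumerate(q):
        cv2.circle(im,(int((u-x0)*8),int((v-y0)*8)),3,(0,0,255) if k%2==0 else (0,255,0),-1)
    ims.append(im)
cv2.imwrite("pics/v5.png",np.hstack(ims))
```

```text
(no output)
```

View pics/v5.png

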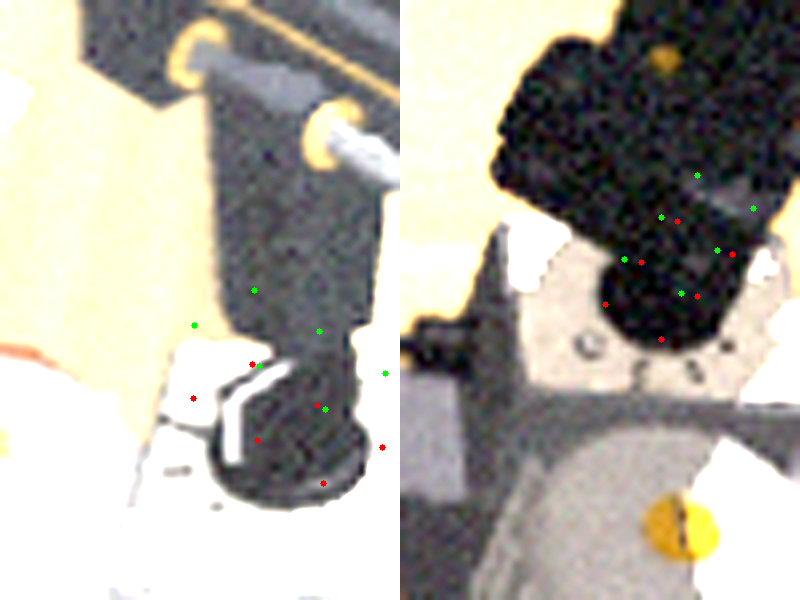

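The fingertips stand visibly higher than the stated tool length predicts: they end on top of the bar at about z 0.167. I'll check this against the open-finger picture w1.

Run:
```python
from h import *
from plant import r
w=r.snapshot("wrist");T=np.linalg.inv(np.array(w["T_tool_cam"]))
P=[(x,y,z) for x in(-.044,.044) for y in(-.009,.009) for z in(.008,-.008,-.02)]
q=cv2.projectPoints(np.array(P),cv2.Rodrigues(T[:3,:3])[0],T[:3,3],np.array(w["mtx"]),np.array(w["dist"]))[0].reshape(-1,2)
for a,b in zip(P,q): print(a,b.round(0))
```

```text
(-0.044, -0.009, 0.008) [225. 272.]
(-0.044, -0.009, -0.008) [217. 287.]
(-0.044, -0.009, -0.02) [209. 299.]
(-0.044, 0.009, 0.008) [228. 307.]
(-0.044, 0.009, -0.008) [220. 324.]
(-0.044, 0.009, -0.02) [214. 339.]
(0.044, -0.009, 0.008) [416. 272.]
(0.044, -0.009, -0.008) [424. 286.]
(0.044, -0.009, -0.02) [431. 299.]
(0.044, 0.009, 0.008) [413. 307.]
(0.044, 0.009, -0.008) [420. 324.]
(0.044, 0.009, -0.02) [427. 338.]
```

Both views agree that the real tips are at tool z of about -20 mm, not +8 mm, so the tool is about 28 mm short. I'll reopen and go about 27 mm lower.

```bash
python3 -m pendant '[[[0,0,0],[0,0,0],0.4],[[0,0,0],[0,0,0],0.4],[[0,0,0],[-0.001,-0.001,0],0.4],[[0,0,0],[-0.001,-0.001,0],0.4],[[0,0,0],[-0.001,-0.001,0],0.4],[[0,0,0],[-0.001,-0.001,0.01],0.4],[[0,0,0],[-0.001,-0.001,0.02],0.4],[[0,0,0],[-0.001,-0.001,0.025],0.4],[[0,0,0],[-0.001,-0.001,0.025],0.4]]' 30
python3 -c "
from h import *
go(.4955,.2585,.13,65.5)"
```

```text
clock: 6.3
tool_pos: [0.4942, 0.2591, 0.1312]
eef_rot: [0.366, 0.93, -0.001, -0.001]
contact_force: [0.1, 1.1, 0.1]
opening: 0.398
t 6.3 pos [0.4942 0.2591 0.1312] yaw 137.01 F [0.08 1.12 0.13] M [ 0.102 -0.059  0.005] op 0.398 q [-0.02  0.92 -1.01  1.83  0.95  0.97  0.93]
turn [-2.200e-03  1.000e-03  1.248e+00] shift [-0.0014  0.0005  0.0012]
```

No contact so far. Closing.

```bash
python3 -m pendant '[[[0,0,0],[-0.001,0,0.001],0],[[0,0,0],[-0.001,0,0.001],0],[[0,0,0],[-0.001,0,0.001],0],[[0,0,0],[-0.001,0,0.001],0],[[0,0,0],[-0.001,0,0.001],0],[[0,0,0],[-0.001,0,0.001],0]]' 30
python3 -c "
from h import *
go(.4955,.2585,.13,65.5)"
```

```text
clock: 6.9
tool_pos: [0.4956, 0.2591, 0.1317]
eef_rot: [0.367, 0.93, 0.0, 0.0]
contact_force: [-0.0, -0.2, 1.5]
opening: 0.13
t 6.9 pos [0.4956 0.2591 0.1317] yaw 136.99 F [-0.   -0.25  1.5 ] M [ 0.084 -0.191  0.001] op 0.13 q [-0.02  0.92 -1.01  1.83  0.95  0.97  0.94]
turn [ 6.0000e-04 -1.0000e-04  1.2478e+00] shift [-0.0003 -0.0005  0.0017]
```

```bash
python3 -m pendant '[[[0,0,0.15],[0,0,0],0],[[0,0,0.3],[0,0,0],0],[[0,0,0.45],[0,0,0],0],[[0,0,0.6],[0,0,0],0],[[0,0,0.75],[0,0,0],0],[[0,0,0.9],[0,0,0],0],[[0,0,1.05],[0,0,0],0],[[0,0,1.2],[0,0,0],0],[[0,0,1.26],[0,0,0],0],[[0,0,1.26],[0,0,0],0]]' 30
python3 -c "
from h import *
go(.4955,.2585,.13,65)"
```

```text
clock: 7.9
tool_pos: [0.4955, 0.2595, 0.1317]
eef_rot: [0.844, 0.536, 0.0, -0.0]
contact_force: [0.7, 0.5, 0.1]
opening: 0.131
t 7.9 pos [0.4955 0.2595 0.1317] yaw 64.83 F [0.74 0.48 0.08] M [ 0.193 -0.248  0.054] op 0.131 q [-0.16  0.81 -0.72  1.83  0.74  0.78 -0.14]
turn [ 0.0004 -0.0008 -0.003 ] shift [-0.0009  0.0004  0.0017]
```

```bash
python3 -m pendant '[[[0,0,0],[0,0,0],0.4],[[0,0,0],[0,0,0],0.4],[[0,0,0],[0,0,0],0.4],[[0,0,0],[0,0,0],0.4],[[0,0,0],[0,0,-0.05],0.6],[[0,0,0],[0,-0.02,-0.1],0.6],[[0,0,0],[0,-0.05,-0.14],0.6],[[0,0,0],[0,-0.05,-0.14],0.6]]' 30
python3 -c "
from h import *
w=wsnap('w6')
cv2.imwrite('pics/w6c.png',cv2.resize(w['image'][100:400,160:480,::-1],(640,600),interpolation=cv2.INTER_CUBIC))
go(.567,-.2385,.27,102.6)"
```

```text
clock: 8.7
tool_pos: [0.4484, 0.2852, 0.2769]
eef_rot: [0.843, 0.538, 0.004, -0.002]
contact_force: [-0.4, 0.3, 0.0]
opening: 0.6
t 8.75 pos [0.4494 0.2829 0.2748] yaw 65.03 F [ 0.96 -0.79 -0.61] M [ 0.016 -0.125 -0.013] op 0.599 q [-0.13  0.6  -0.86  1.76  0.53  1.02 -0.06]
turn [ 0.0041 -0.0045 -0.6557] shift [-0.4231  0.3267  0.0032]
```

View pics/w6c.png

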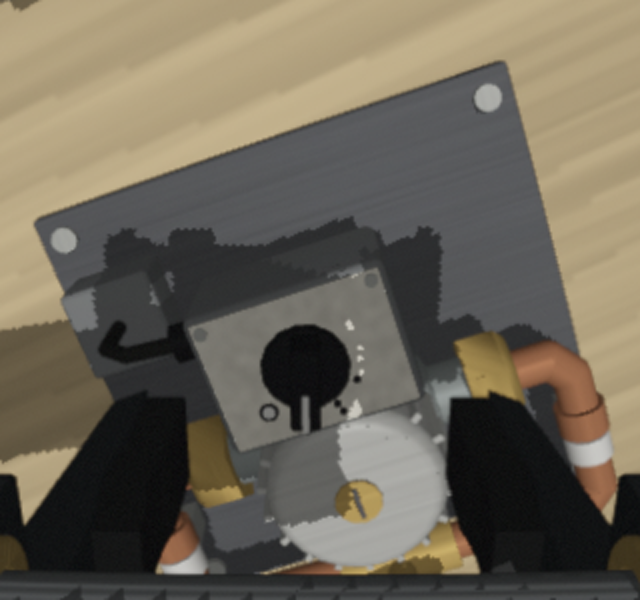

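The pointer now sits on the three-dot mark, between the two-dot row at crop (340,405) and the ring at (269,411). Moving to the switch.

```bash
python3 -m pendant '[[[0,0,-0.66],[-0.423,0.327,0.003],0.6],[[0,0,-0.66],[-0.423,0.327,0.003],0.6],[[0,0,-0.66],[-0.423,0.327,0.003],0.6],[[0,0,-0.66],[-0.423,0.327,0.003],0.6],[[0,0,-0.66],[-0.423,0.327,0.003],0.6],[[0,0,-0.66],[-0.423,0.327,0.003],0.6],[[0,0,-0.66],[-0.423,0.327,0.003],0.6],[[0,0,-0.66],[-0.423,0.327,0.003],0.6],[[0,0,-0.66],[-0.423,0.327,0.003],0.6],[[0,0,-0.66],[-0.423,0.327,0.003],0.6]]' 30
python3 -m pendant '[[[0,0,0],[-0.03,0,0],0.6],[[0,0,0],[-0.03,0,0],0.6],[[0,0,0],[-0.03,0,0],0.6],[[0,0,0],[-0.03,0,0],0.6]]' 30
python3 -c "
from h import *
go(.567,-.2385,.17,102.6)
w=wsnap('w7')
cv2.imwrite('pics/w7c.png',cv2.resize(w['image'][100:400,160:480,::-1],(640,600),interpolation=cv2.INTER_CUBIC))
"
```

```text
clock: 9.75
tool_pos: [0.5576, -0.2116, 0.2667]
eef_rot: [0.626, 0.78, -0.001, -0.001]
contact_force: [0.8, 0.0, 0.3]
opening: 0.6
clock: 10.15
tool_pos: [0.5646, -0.2357, 0.268]
eef_rot: [0.624, 0.781, -0.0, -0.001]
contact_force: [-0.5, 0.3, -0.5]
opening: 0.6
t 10.15 pos [ 0.5646 -0.2357  0.268 ] yaw 102.76 F [-0.47  0.32 -0.53] M [ 0.108 -0.146  0.036] op 0.6 q [ 0.85  0.81 -1.07  1.52  0.73  1.25  1.47]
turn [-0.001  -0.0012  0.0028] shift [-0.0034  0.0018  0.098 ]
```

View pics/w7c.png

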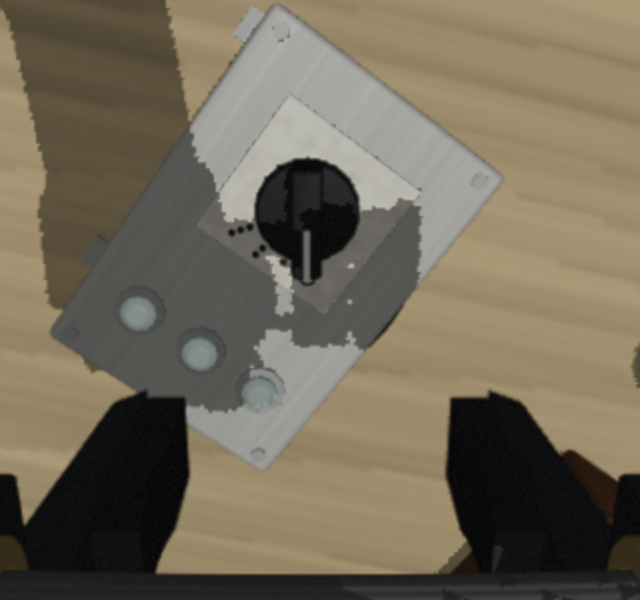

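The bar runs vertically at crop x = 307, skirt centre (307,211) and pointer on the ring at (307,280). It is lined up with the jaws.

```bash
python3 -c "
from h import *
w=pickle.load(open('w7.pkl','rb'))
print(back(w,[(313.5,205.5)],.09),back(w,[(313.5,240),(313.5,182)],.114),back(w,[(160+x/2,100+y/2) for x,y in((290,97),(420,190),(325,312),(197,223))],.084).mean(0))"
python3 -m pendant '[[[0,0,0],[-0.003,0.002,0.05],0.5],[[0,0,0],[-0.003,0.002,0.1],0.5],[[0,0,0],[-0.003,0.002,0.15],0.5],[[0,0,0],[-0.003,0.002,0.17],0.5],[[0,0,0],[-0.003,0.002,0.17],0.5]]' 60
python3 -c "
from h import *
go(.567,-.2385,.074,102.6)"
```

```text
[[ 0.56574711 -0.24017266  0.09      ]] [[ 0.5886603  -0.23481615  0.114     ]
 [ 0.54157093 -0.24526375  0.114     ]] [ 0.56554183 -0.23984641  0.084     ]
clock: 10.7
tool_pos: [0.566, -0.2386, 0.0965]
eef_rot: [0.624, 0.781, -0.001, -0.002]
contact_force: [-1.3, -0.1, 1.2]
opening: 0.499
t 10.7 pos [ 0.566  -0.2386  0.0965] yaw 102.74 F [-1.32 -0.14  1.22] M [ 0.039 -0.165 -0.027] op 0.499 q [ 0.8   1.   -0.93  1.67  0.94  0.99  1.31]
turn [-0.0044 -0.0023  0.0024] shift [-0.0002  0.0011  0.0225]
```

```bash
python3 -m pendant '[[[0,0,0],[-0.001,0,0.021],0.5],[[0,0,0],[-0.001,0,0.021],0.5],[[0,0,0],[-0.001,0,0.021],0],[[0,0,0],[-0.001,0,0.021],0],[[0,0,0],[-0.001,0,0.021],0],[[0,0,0],[-0.001,0,0.021],0],[[0,0,0],[-0.001,0,0.021],0],[[0,0,0],[-0.001,0,0.021],0],[[0,0,0],[-0.001,0,0.021],0]]' 60
python3 -c "
from h import *
go(.567,-.2385,.074,30.4)"
```

```text
clock: 11.6
tool_pos: [0.5682, -0.2394, 0.0787]
eef_rot: [0.625, 0.781, 0.001, -0.0]
contact_force: [-1.6, 3.4, 6.2]
opening: 0.142
t 11.6 pos [ 0.5682 -0.2394  0.0787] yaw 102.66 F [-1.64  3.38  6.15] M [0.609 0.306 0.025] op 0.142 q [ 0.79  1.02 -0.92  1.68  0.97  0.96  1.29]
turn [ 1.0000e-04 -1.6000e-03  1.2612e+00] shift [ 0.0011 -0.0009  0.0047]
```

```bash
python3 -m pendant '[[[0,0,0.1],[0,0,-0.002],0],[[0,0,0.25],[0,0,-0.002],0],[[0,0,0.4],[0,0,-0.002],0],[[0,0,0.55],[0,0,-0.002],0],[[0,0,0.7],[0,0,-0.002],0],[[0,0,0.85],[0,0,-0.002],0],[[0,0,1.0],[0,0,-0.002],0],[[0,0,1.14],[0,0,-0.002],0],[[0,0,1.28],[0,0,-0.002],0],[[0,0,1.28],[0,0,-0.002],0]]' 60
python3 -c "
from h import *
go(.567,-.2385,.074,30.4)"
```

```text
clock: 12.6
tool_pos: [0.5669, -0.242, 0.0789]
eef_rot: [0.968, 0.253, -0.001, 0.001]
contact_force: [-0.4, -3.4, -6.9]
opening: 0.141
t 12.6 pos [ 0.5669 -0.242   0.0789] yaw 29.27 F [-0.4  -3.38 -6.92] M [-0.475 -0.256  0.21 ] op 0.141 q [ 0.67  0.93 -0.63  1.69  0.75  0.78  0.18]
turn [ 0.001   0.0029 -0.0198] shift [ 0.0018 -0.003   0.0048]
```

Turned 1.281 rad, and the moment of 0.21 N m matches the spring at the third click. I'll hold and check.

```bash
python3 -m pendant '[[[0,0,0],[0,0,0.001],0],[[0,0,0],[0,0,0.001],0],[[0,0,0],[0,0,0.001],0],[[0,0,0],[0,0,0.001],0],[[0,0,0],[0,0,0.001],0],[[0,0,0],[0,0,0.001],0],[[0,0,0],[0,0,0.001],0],[[0,0,0],[0,0,0.001],0],[[0,0,0],[0,0,0.001],0],[[0,0,0],[0,0,0.001],0]]' 60
python3 -c "
from h import *
from plant import r
go(.567,-.2385,.074,30.4)
w=wsnap('w8')['image'];c=r.snapshot('scene')['image'];d=r.snapshot('side')['image']
f=lambda i,x,y,W,H:cv2.resize(i[y:y+H,x:x+W,::-1],(400,300),interpolation=cv2.INTER_CUBIC)
cv2.imwrite('pics/v8.png',np.vstack([np.hstack([f(w,160,130,320,240),f(c,462,180,50,37)]),np.hstack([f(c,100,120,400,300),f(d,305,320,50,37)])]))
"
```

```text
clock: 13.6
tool_pos: [0.567, -0.2419, 0.0788]
eef_rot: [0.967, 0.253, -0.001, 0.001]
contact_force: [-3.5, -4.7, 0.6]
opening: 0.144
t 13.6 pos [ 0.567  -0.2419  0.0788] yaw 29.3 F [-3.49 -4.71  0.6 ] M [-0.942  0.519  0.236] op 0.144 q [ 0.67  0.93 -0.64  1.69  0.75  0.78  0.18]
turn [ 0.0008  0.0021 -0.0192] shift [ 0.0016 -0.003   0.0048]
```

View pics/v8.png

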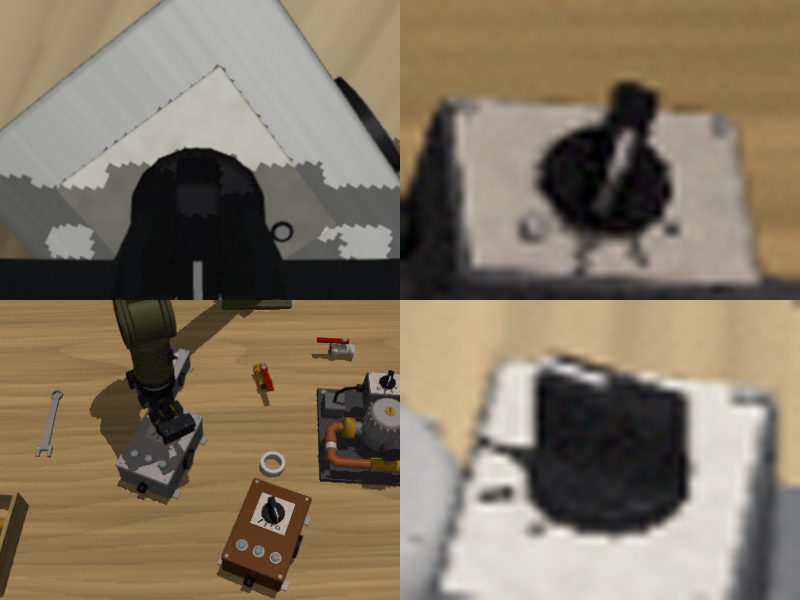

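The switch bar is aligned in the pads, with the ring mark about 72° to the right, and the pump pointer is on three dots. The valve, tape roll and wrench are where they started. Handing in.

```bash
python3 -c "
from plant import r
print(r.finish_job())"
```

```text
the job is handed in; nothing more can be done
None
```

The pump is set to speed three and the test switch was held at its third position when I handed the job in, at about 13.7 s of the 48 s allowed. No verdict was reported.

- **Speed knob:** I turned it about 1.26 rad from one dot and let go. Pictures taken after release, and again at the end, show the pointer on the three-dot mark.
- **Test switch:** I gripped the bar on the large grey box at 60 N and turned it clockwise 1.28 rad. The wrist moment was 0.21 to 0.24 N m, which matches the spring at the third click. It stayed steady over the last second, with the bar lined up between the pads.
- **Loose things:** in the last picture the valve, tape roll and wrench look unmoved. I checked this by eye only and did not measure it.

**What disagreed:**
- **Fingertips:** by the pictures they sit about 28 mm shorter than stated, so my first grasp closed above the knob without touching it. I regripped about 26 mm lower.
- **Switch grip height:** the tool settled about 3 mm higher than commanded, with up to 7 N of vertical force. I eased that to 0.6 N before handing in, though a sideways force of about 6 N remained.

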